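# Try an arbor's taper in the sleeve and free it with the drift

## Task

Try the fit of the taper arbor: take it from its wooden stand and seat it fully home in the grey sleeve with a gentle twisting push (the taper binds if it is only pressed straight; push with about 10 N, or the sleeve sinks too far on its overload spring), then let go of it. Then drive the steel wedge drift, nose first and flat along the desk, through the slot under the sleeve until it lifts the locked arbor loose and its collar stands about 9 mm clear of the sleeve; do not pull the arbor out by hand, leave it standing loose on the drift, and do not disturb the other things on the desk.

Things in the scene. Friction and masses are not known exactly. Their poses are not given: they have to be found in the camera images.
- arbor_head (a point): Centre of the arbor's dark steel square head, 26 x 26 mm, 36 mm tall: grip it on two opposite side faces (across its x or y axis). z points up. The head stands directly on the collar. At the start the arbor hangs in the wooden stand with the collar on the stand's top.
- arbor_collar (a point): Centre of the underside of the arbor's round collar (44 mm diameter, 6 mm thick), 24 mm below arbor_head and 58 mm above the arbor's lowest point; axes as arbor_head.
- arbor: The arbor, one loose steel piece, 0.5 kg, 100 mm tall; origin at its lowest point, 82 mm below arbor_head, z up its axis. From below: a round tip (13 mm diameter, 18 mm long), a tapered shank (half angle 6 degrees, 28 mm diameter at its top), the collar, the head.
- stand_top (a point): Centre of the top face of the wooden stand, a fixed block 66 x 66 x 66 mm with a plain upright hole of 35 mm diameter in which the arbor hangs at the start.
- sleeve_mouth (a point): Centre of the upper face of the grey sleeve (62 mm diameter), 70 mm above the desk. z up along the bore, x along the slot in the direction the drift goes in. The bore is a 6 degree taper, 26 mm across at the mouth, with a 15 mm guide hole for the tip at its bottom. A shank let down into it first touches with the collar about 6 mm above the face; it is fully home when the collar meets the face (within 1.5 mm).
- barrel (a joint): How far the sleeve's round barrel (it carries the bore) is pressed down on its overload spring, m: 0 at rest, gives way above 6 N of push, then 1 mm per 4 N; 2.5 mm (about 16 N) is too much.
- sleeve: The sleeve, bolted down; origin on the desk on the bore's axis. The bore is six steel jaws on stiff springs. Pressed straight with 8 N the shank binds with the collar about 4 mm up, with 16 N still about 2 mm up; twisted to and fro by 0.3 rad or more either way under 8 to 13 N (torque to 0.6 N m) it goes home. It then locks itself (holds against a pull of about 10 N).
- slot_entry (a point): Middle of the slot's entrance, at desk height, 29 mm before the bore's axis; axes as sleeve_mouth. The slot runs straight along x under the bore: 16 mm wide, 26 mm high, 58 mm long, open at both ends, its floor the desk. The tip of a seated arbor stands in it, 12 mm above the desk. Bolted feet 8 mm high reach 54 mm to either side (y).
- drift_grip (a point): Centre of the drift's dark grip block (34 mm long, 14 mm wide across y, top 36 mm above the desk, this point 19 mm above it): grip it across y. x points to the nose, 165 mm ahead; z up.
- drift_nose (a point): Lower front edge of the drift's nose, at desk height, 165 mm ahead of the grip; axes as drift_grip. From 6 mm at the nose the blade's upper edge rises 18 mm over the first 100 mm (to 24 mm) and runs level from there to the grip.
- drift: The drift, a loose steel wedge bar, 0.25 kg, standing on its narrow edge on the desk, blade 10 mm thick; origin on its underside below the grip. Its steel is slippery (friction about 0.13) but it does not slide back by itself under a loose arbor. Driving it under a locked arbor takes up to about 25 N.
- weight_1: Bystander: brass weight with a knob, 22 mm diameter, 30 mm tall; origin under its centre.
- crucible: Bystander: white porcelain crucible, 44 mm diameter, 31 mm tall; origin under its centre.
- rubber_bung: Bystander: black rubber bung, 31 mm diameter, 26 mm tall; origin under its centre.
- eraser_block: Bystander: white block 26 x 34 x 28 mm; origin under its centre.
- jar_black_lid: Bystander: white jar with black lid, 58 mm diameter, 71 mm tall; origin under its centre.
There are look-alikes about, which are no part of the job. Leave any green look-alike of the arbor alone.

How it is judged:
By the outcome, as a careful person would: the job done as asked, in the order asked, and still so for the second after the job is handed in, with the robot touching nothing.
It also fails if it takes over 72 s, if anything falls off the work surface, if the arm or the gripper's body presses on something with over 40 N, if the wrist force passes 120 N, or if a joint passes its speed limit or range.

## Robot

A 7-joint arm with a two-finger parallel gripper is mounted at the origin on a cart in front of the work surface, level with it; the furniture and walls round the work are solid. World frame = base frame: x ahead of the robot, y to its left, z up, the work surface at z = 0. Lengths are in m, angles in rad, forces in N, time in s.
With the tool pointing down it reaches from about 0.35 to 0.9 m from the base axis. Payload 8.1 kg.
Tool frame: the origin (TCP) lies on the centre line of the jaws, within the pads' length; the fingertips stand 19 mm ahead of it and the grasp point (between the pads) is the TCP; z points along the fingers, y is the direction in which the jaws open and shut (so a half turn about z gives the same grasp; the last joint's range is limited). The gripper opens to 92 mm and grips with 3 to 60 N. Pads are 19 mm wide; open, the fingers measure 130 mm over their backs; the gripper's body (75 mm by 190 mm) begins 47 mm behind the grasp point.
Start: joints at [-1.351, 0.434, 0.025, 1.573, -0.012, 1.134, -0.075], TCP at [0.198, 0.593, 0.218] pointing down, gripper open.
Joint ranges: [-2.62, 2.62], [-0.44, 2.09], [-1.27, 1.32], [0.08, 2.57], [-1.32, 4.46], [0.12, 2], [-2.74, 2.74]. Speed limits (rad/s): [2.22, 2.22, 3.01, 3.01, 3.14, 3.14, 3.14].

## Interface

Orientations are given as a rotation vector (axis times angle).
In Python, from cell import monitor, imaging, workorder, outline_of gives the robot as it stands.
- The arm moves only by the tool move_arm, never from a script. Its argument "series" is a list of rows, each a list of 6 numbers: the shift along the world's x, y, z in cm, then the turn, a rotation vector about the world's x, y, z in degrees. A call has 1 to 8 rows; each row shifts and turns the commanded pose from where the row before left it; what a row does not reach is not made up. A row lasts 1/10 s, in which the tool goes at most 50 mm and 8.59 degrees, less where a joint would pass 70% of its speed; a pose out of reach is approached as far as the arm can. A call with a gripper value outside its range is refused whole. "grip" is the opening, from 0 (shut) to 1 (fully open), set as the call begins (left out, the last holds). The fingers move at their own pace and stop on an object; "force" is the grip in N (left out, the last holds). Time passes only in rows, so rows that do not move let the fingers close. It gives the time, the measured TCP pose, the force and the opening at its end, in the units of the state.
- monitor.observe(): the state, without advancing time (a new reading comes with each control period).
- imaging.get_image(name): name is "scene" or "top" or "wrist"; returns a dict with "color" (480x640x3 uint8, red, green, blue), "fx", "fy", "cx", "cy" (pixels), "rvec" (rotation vector, rad) and "tvec" (3), from world to camera coordinates, as OpenCV has them; the wrist camera has in their place "mount" (4x4, takes a point from camera to tool coordinates, whose origin is the TCP and whose axes are the flange's). Camera axes: x right, y down, z forward; pixel columns grow to the right and rows downward; lengths in m; the calibration is good to about 2 mm. A picture is of the moment at which its call begins: read the wrist's pose just before it. There is no depth.
- workorder.sign_off(): hands the job in, once; it reports no verdict.
Trained networks look in the newest picture that a camera, given by its name, has taken for a name from the list of things; names that differ only in an ending like _2 or _b are one class to them, and where a whole thing is asked for, a point or a joint stands for the part that bears it (a point fixed in the world has none). Each returns a list of dicts, best first, with "p" (0 to 1); they miss things now and then, are a little off and sometimes report something else, mostly with a low value. They report only what shows in the picture. A call takes as long as a camera call. They do not tell look-alikes from the thing itself.
- outline_of(camera, thing): "mask" (480x640 bool, what is visible of it) and "rect" ([left, top, width, height] in pixels, round what is visible of it).
The state is a dict: "clock": time; "joints": joint angles; "dq": joint speeds; "joint_efforts": joint torques, N m; "position": TCP position; "ee_rot": TCP orientation; "force": force on the tool from outside, world axes, zero at the start; "ft_torque": the same for the moment, N m; "width": opening from 0.0 (shut) to 1.0 (fully open).
Only numpy, scipy, OpenCV 4.12 (cv2) and the standard library are available. Lean on these libraries where they do the work, as an engineer would, in place of code of your own. Each camera call takes 0.05 s, during which the arm holds its last target. There are 200 camera calls.

## Working session

There is one attempt and no reset: what is moved stays moved. The work goes in short steps, Python scripts to look and compute and a tool call to move; the robot and the scene stay as the last step left them, time stands still between calls to the robot, and variables do not carry over. Pictures are saved under pics/ and viewed, about 8 in all and at most 12, crops included, and the job is handed in when it is done.

Besides the shell and the picture viewer there is one more tool, called after ">>>" as a command line: name --pt "numbers of a row" for each row, then --argument value for the rest. move_arm: Moves the arm, as the interface text tells. Its arguments: {"type":"object","properties":{"series":{"type":"array"},"grip":{"type":"number"},"force":{"type":"number"}},"required":["series"]}

```bash
mkdir -p pics; ls; cat > h.py <<'E'
import numpy as np, cv2
from cell import monitor, imaging, workorder, outline_of
def cam(name):
    s=monitor.observe(); im=imaging.get_image(name)
    K=np.array([[im['fx'],0,im['cx']],[0,im['fy'],im['cy']],[0,0,1]])
    if 'mount' in im:
        T=np.eye(4);T[:3,:3]=cv2.Rodrigues(np.array(s['ee_rot'],float))[0];T[:3,3]=s['position']
        C=T@np.array(im['mount'])
    else:
        R=cv2.Rodrigues(np.array(im['rvec'],float))[0]
        C=np.eye(4);C[:3,:3]=R.T;C[:3,3]=-R.T@np.array(im['tvec']).ravel()
    return im['color'],K,C
def ray(K,C,u,v,z):
    d=C[:3,:3]@np.linalg.inv(K)@[u,v,1]; o=C[:3,3]
    return o+d*(z-o[2])/d[2]
def proj(K,C,P):
    p=np.linalg.inv(C)@np.append(P,1); p=K@p[:3]; return p[:2]/p[2]
def save(n,c): cv2.imwrite('pics/'+n+'.png',c[:,:,::-1])
E
python3 - <<'E'
from h import *
s=monitor.observe(); print({k:np.round(v,3) for k,v in s.items()})
for n in ['scene','top']:
    c,K,C=cam(n); save(n,c); print(n,np.round(C[:3,3],3),np.round(C[:3,2],2),K[0,0])
    for t in ['arbor','sleeve','drift','weight_1','crucible','rubber_bung','eraser_block','jar_black_lid']:
        for r in outline_of(n,t)[:3]:
            ys,xs=np.nonzero(r['mask']); print(n,t,round(r['p'],2),r['rect'],np.round(ray(K,C,xs.mean(),ys.mean(),0.03),3))
E
```

```text
pics
{'clock': np.float64(0.0), 'joints': array([-1.351,  0.435,  0.025,  1.574, -0.012,  1.134, -0.075]), 'dq': array([-0.002, -0.001, -0.   , -0.001, -0.   , -0.   ,  0.   ]), 'joint_efforts': array([ 0.0000e+00, -6.6784e+01,  9.8500e-01, -3.1445e+01, -6.1000e-02,
        4.3000e-02,  0.0000e+00]), 'position': array([0.198, 0.592, 0.217]), 'ee_rot': array([-5.050e-01, -3.101e+00,  2.000e-03]), 'force': array([ 0.177, -0.078,  0.095]), 'ft_torque': array([-0.035,  0.022, -0.011]), 'width': np.float64(1.001)}
scene [ 0.165 -0.839  0.96 ] [ 0.3   0.68 -0.67] 545.8678007134505
scene arbor 0.95 [369.3, 355.2, 24.9, 39.1] [ 0.514 -0.303  0.03 ]
scene arbor 0.86 [291.6, 347.3, 20.1, 35.8] [ 0.377 -0.214  0.03 ]
scene arbor 0.6 [334.2, 328.2, 20.5, 22.8] [ 0.484 -0.197  0.03 ]
scene sleeve 0.68 [342.6, 241.0, 32.6, 43.7] [ 0.62 -0.    0.03]
scene sleeve 0.44 [323.2, 326.4, 40.6, 51.0] [ 0.464 -0.237  0.03 ]
scene drift 0.6 [272.4, 217.4, 62.7, 21.8] [0.536 0.188 0.03 ]
scene crucible 0.17 [347.1, 237.2, 23.7, 33.3] [0.632 0.024 0.03 ]
scene rubber_bung 0.62 [331.9, 327.9, 20.4, 22.8] [ 0.4
[... 332 characters left out ...]
] [ 0.506 -0.334  0.03 ]
top arbor 0.53 [423.5, 311.9, 20.2, 20.2] [ 0.371 -0.242  0.03 ]
top sleeve 0.69 [322.9, 214.9, 35.9, 20.3] [0.625 0.008 0.03 ]
top drift 0.89 [265.9, 217.6, 8.5, 60.6] [0.556 0.204 0.03 ]
top crucible 0.64 [388.6, 164.0, 14.8, 17.8] [ 0.772 -0.139  0.03 ]
top rubber_bung 0.67 [331.4, 210.4, 23.6, 24.3] [0.629 0.006 0.03 ]
top rubber_bung 0.57 [277.8, 305.0, 13.6, 14.7] [0.381 0.164 0.03 ]
top eraser_block 0.61 [424.2, 275.3, 22.8, 15.0] [ 0.47  -0.241  0.03 ]
top eraser_block 0.55 [392.3, 312.9, 10.3, 9.7] [ 0.375 -0.138  0.03 ]
top jar_black_lid 0.65 [186.3, 206.7, 28.1, 21.3] [0.642 0.4   0.03 ]
top jar_black_lid 0.37 [324.5, 215.1, 38.3, 24.2] [0.626 0.007 0.03 ]
```

```bash
python3 - <<'E'
import cv2
a=cv2.imread('pics/scene.png')[130:430,200:440]; b=cv2.imread('pics/top.png')[140:360,160:520]
cv2.imwrite('pics/a.png',cv2.resize(a,None,fx=2,fy=2,interpolation=2)); cv2.imwrite('pics/b.png',cv2.resize(b,None,fx=2.2,fy=2.2,interpolation=2))
E
```

```text
(no output)
```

View pics/a.png

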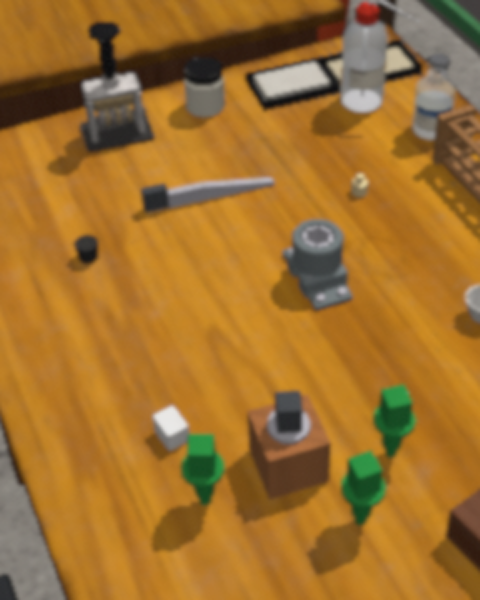

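View pics/b.png

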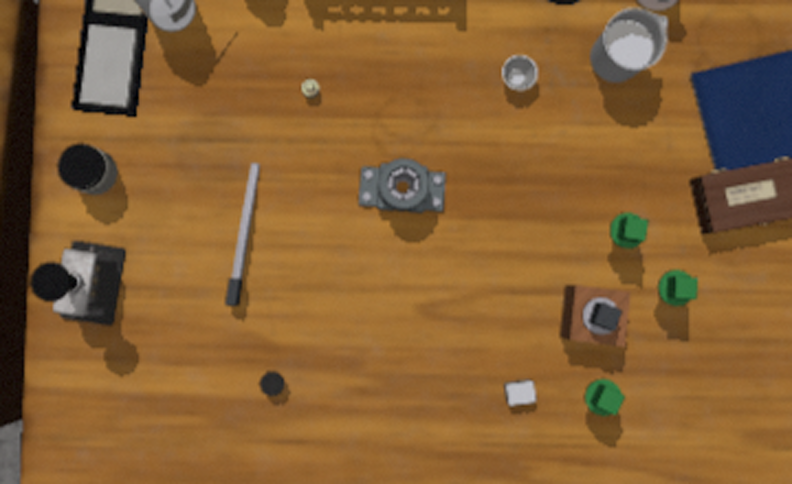

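The two crops show:
- **Arbor:** the real one has a dark head and sits in the wooden stand, top pixel ≈(434,283) and scene ≈(344,336).
- **Look-alikes:** three green arbors at top ≈(445,244), (467,271) and (434,320). I leave these alone.
- **Sleeve:** at top ≈(343,224), with its feet along y.
- **Drift:** grip at top ≈(266,273), nose at ≈(275,215), pointing roughly +x.

```bash
python3 - <<'E'
from h import *
c,K,C=cam('top')
for n,u,v,z in [('arbor',435,283.5,.108),('sleeve',343,223.5,.07),('grip',266,272.5,.036),('nose',275.5,215,.006),('g1',445,244,.1),('g2',467,271,.1),('g3',434,320,.1),('eras',396.5,318.5,.028),('w',301,180,.03)]:
    print(n,np.round(ray(K,C,u,v,z),3))
s=monitor.observe();print(np.round(cv2.Rodrigues(s['ee_rot'])[0],3)); 
im=imaging.get_image('wrist'); print(np.round(im['mount'],3),im['fx'])
E
```

```text
arbor [ 0.47  -0.228  0.108]
sleeve [0.624 0.006 0.07 ]
grip [0.491 0.211 0.036]
nose [0.652 0.192 0.006]
g1 [ 0.571 -0.256  0.1  ]
g2 [ 0.503 -0.312  0.1  ]
g3 [ 0.377 -0.227  0.1  ]
eras [ 0.373 -0.143  0.028]
w [0.747 0.122 0.03 ]
[[-0.948  0.317  0.   ]
 [ 0.317  0.948  0.   ]
 [-0.     0.    -1.   ]]
[[ 0.    -0.963 -0.271  0.073]
 [ 1.     0.    -0.001 -0.001]
 [ 0.001 -0.271  0.963 -0.167]
 [ 0.     0.     0.     1.   ]] 337.2954864108395
```

>>> move_arm --pt "2 -4.5 0 0 0 3" --pt "2 -4.5 0 0 0 3" --pt "2 -4.5 0 0 0 3" --pt "2 -4.5 0 0 0 3" --pt "2 -4.5 0 0 0 3" --pt "2 -4.5 0 0 0 3.5" --pt "2 -4.5 0 0 0 0" --pt "2 -4.5 0 0 0 0"

```text
clock: 1.8
position: [0.3589, 0.2309, 0.2181]
ee_rot: [-0.0, 3.141, 0.001]
force: [1.3, 0.1, 0.4]
width: 1.004
```

>>> move_arm --pt "1.4 -4.6 0 0 0 0" --pt "1.4 -4.6 0 0 0 0" --pt "1.4 -4.6 0 0 0 0" --pt "1.4 -4.6 0 0 0 0" --pt "1.4 -4.6 0 0 0 0" --pt "1.4 -4.6 0 0 0 0" --pt "1.4 -4.6 0 0 0 0" --pt "1.4 -4.6 0 0 0 0"

```text
clock: 2.6
position: [0.4707, -0.1372, 0.2181]
ee_rot: [-0.001, 3.141, 0.0]
force: [0.8, 1.0, 1.8]
width: 1.001
```

>>> move_arm --pt "0 -4.6 0 0 0 0" --pt "0 -4 0 0 0 0" --pt "0 -1 0 0 0 0" --pt "0 0 0 0 0 0"

```text
clock: 3.0
position: [0.4699, -0.2331, 0.2177]
ee_rot: [-0.005, -3.142, 0.001]
force: [-0.2, 0.2, 0.5]
width: 1.001
```

```bash
python3 - <<'E'
from h import *
c,K,C=cam('wrist'); save('w1',c); s=monitor.observe(); print(s['position'],s['ee_rot'],s['clock'])
for t in ['arbor','arbor_head','arbor_collar','stand_top']:
  try:
    for r in outline_of('wrist',t)[:3]: print(t,r['p'],r['rect'])
  except Exception as e: print(t,e)
E
```

```text
[ 0.47019107 -0.231089    0.21761839] [-1.64040169e-03 -3.14132944e+00 -6.58215163e-04] 3.05
arbor 0.92 [273.8, 295.7, 36.9, 53.0]
arbor 0.63 [206.4, 236.7, 47.3, 50.6]
arbor 0.56 [301.3, 204.9, 43.1, 50.3]
arbor_head 0.93 [300.5, 206.0, 46.6, 48.3]
arbor_head 0.81 [275.6, 293.7, 34.2, 57.3]
arbor_head 0.75 [297.0, 95.5, 46.4, 49.4]
arbor_collar 0.89 [294.3, 94.5, 51.7, 54.4]
arbor_collar 0.88 [206.3, 242.0, 49.7, 46.3]
arbor_collar 0.6 [271.6, 295.1, 37.3, 55.1]
stand_top 0.63 [287.5, 183.6, 74.7, 81.7]
```

View pics/w1.png

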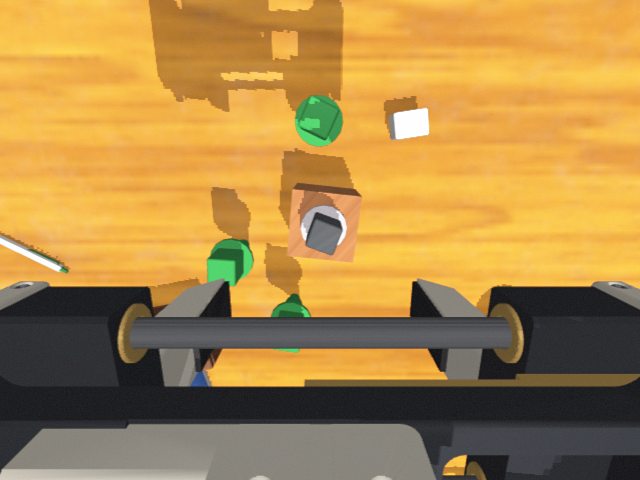

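The wrist view shows the dark head in the wooden stand at ≈(323,233). Green look-alikes are at (319,120), (230,262) and (291,310). Next I take a close crop to get the head's yaw.

```bash
python3 - <<'E'
import cv2
a=cv2.imread('pics/w1.png')[175:275,275:375]
cv2.imwrite('pics/w1c.png',cv2.resize(a,None,fx=6,fy=6,interpolation=2))
E
```

```text
(no output)
```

View pics/w1c.png

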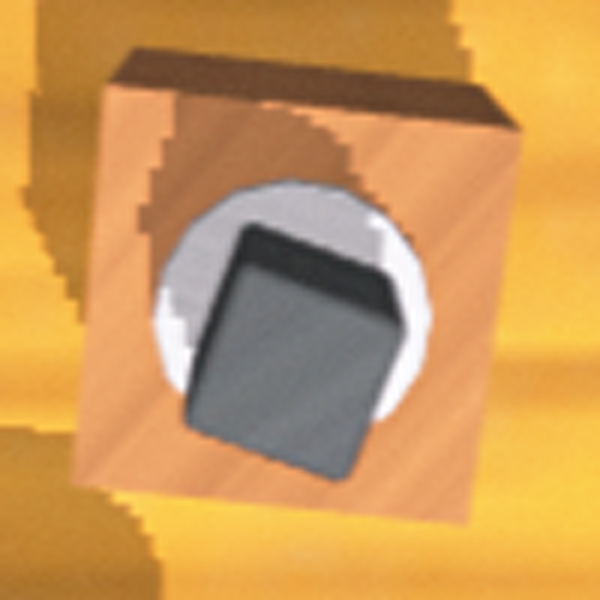

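This is the dark-headed arbor, and its top face corners in the crop are (246,262), (404,322), (346,482) and (187,425).

```bash
python3 - <<'E'
from h import *
c,K,C=cam('wrist')
def f(pts,z): return np.array([ray(K,C,275+x/6-.4,175+y/6-.4,z) for x,y in pts])
P=f([(246,262),(404,322),(346,482),(187,425)],.108); print(P.round(4),P.mean(0))
for i in range(4):
    d=P[(i+1)%4]-P[i]; print(np.linalg.norm(d), np.degrees(np.arctan2(d[1],d[0])))
S=f([(105,85),(521,130),(467,523),(72,485)],.066); print('stand',S.mean(0),np.linalg.norm(S[1]-S[0]))
print(monitor.observe()['position'])
E
```

```text
[[ 0.4527 -0.2342  0.108 ]
 [ 0.4611 -0.2121  0.108 ]
 [ 0.4846 -0.22    0.108 ]
 [ 0.4762 -0.2426  0.108 ]] [ 0.46866483 -0.22723755  0.108     ]
0.023668983663906278 69.03428641977268
0.02475239812151218 -18.413123897419826
0.02418371425260252 -110.35157634548538
0.024993993326504937 160.38471684379886
stand [ 0.46907129 -0.22751775  0.066     ] 0.06555525351817133
[ 0.47066576 -0.22960452  0.21775829]
```

>>> move_arm --pt "-0.1 0.3 0 0 0 -7" --pt "0 0 -2 0 0 -7" --pt "0 0 -4 0 0 -6" --pt "0 0 -3 0 0 0" --pt "0 0 -2 0 0 0" --pt "0 0 -1 0 0 0" --pt "0 0 0 0 0 0"

```text
clock: 4.0
position: [0.4689, -0.2274, 0.0969]
ee_rot: [-0.544, -3.092, -0.001]
force: [-0.8, 0.1, 0.4]
width: 0.997
```

>>> move_arm --pt "0 0 0 0 0 0" --pt "0 0 0 0 0 0" --pt "0 0 0 0 0 0" --pt "0 0 0 0 0 0" --pt "0 0 0 0 0 0" --pt "0 0 0 0 0 0" --grip 0 --force 50

```text
clock: 4.6
position: [0.4694, -0.2283, 0.0979]
ee_rot: [0.545, 3.094, 0.0]
force: [1.2, -0.5, 0.1]
width: 0.525
```

>>> move_arm --pt "0 0 0 0 0 0" --pt "0 0 0 0 0 0" --pt "0 0 0 0 0 0" --pt "0 0 0 0 0 0" --pt "0 0 0 0 0 0"

```text
clock: 5.1
position: [0.4692, -0.2291, 0.0979]
ee_rot: [0.546, 3.093, -0.001]
force: [-1.2, -4.6, 2.9]
width: 0.255
```

```bash
python3 - <<'E'
from h import *
for i in range(1): s=monitor.observe(); print(s['position'],s['force'],s['ft_torque'],s['width'],s['joints'],s['ee_rot'])
E
```

```text
[ 0.4692214  -0.22907951  0.09789287] [-1.18785289 -4.62480405  2.89494966] [-0.9903872   0.30880607  0.03592   ] 0.25451992293925224 [-0.04756005  0.4422989   0.53850308  1.99524671 -0.31487438  0.78474583
  1.89493673] [ 5.46485771e-01  3.09327126e+00 -1.29326987e-03]
```

>>> move_arm --pt "0 0 0 0 0 0" --pt "0 0 0 0 0 0" --pt "0 0 0.5 0 0 0" --pt "0 0 1.5 0 0 0" --pt "0 0 2.5 0 0 0" --pt "0 0 3.0 0 0 0" --pt "0 0 3.0 0 0 0" --pt "0 0 1.5 0 0 0"

```text
clock: 5.9
position: [0.4702, -0.2277, 0.2202]
ee_rot: [0.544, 3.092, 0.002]
force: [-0.4, -0.4, -0.3]
width: 0.004
```

```bash
python3 - <<'E'
from h import *
c,K,C=cam('wrist'); save('w2',c[120:480,120:520]);
s=monitor.observe(); print(s['position'],s['force'],s['ft_torque'],s['width'])
c,K,C=cam('top')
for r in outline_of('top','sleeve')[:2]: print(r['p'],r['rect'])
a=c[195:255,295:395]; b=cv2.resize(a,None,fx=7,fy=7,interpolation=2); save('t2',b)
E
```

```text
[ 0.4709459  -0.22806514  0.22161779] [ 2.0004629  -0.30920429  1.78173936] [-0.04521371 -0.08539354  0.01173491] 0.002888912050273123
0.74 [323.6, 212.6, 38.4, 21.4]
0.32 [412.8, 270.1, 29.2, 28.0]
```

View pics/w2.png

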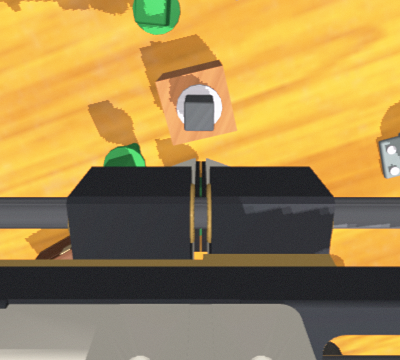

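The grip slipped off. The arbor is still in the stand, with its head at wrist ≈(319,230) and now aligned with the jaws. I'll check the true height of the head.

```bash
python3 - <<'E'
from h import *
# height check from first view (pose known)
im=imaging.get_image('wrist'); K=np.array([[im['fx'],0,im['cx']],[0,im['fy'],im['cy']],[0,0,1]])
T=np.eye(4);T[:3,:3]=cv2.Rodrigues(np.array([-1.6e-3,-3.1413,-.0007]))[0];T[:3,3]=[.4702,-.2311,.2176]
C=T@np.array(im['mount'])
q=lambda x,y,z: ray(K,C,275+x/6-.4,175+y/6-.4,z).round(4)
print('base corners z.072',q(246,225,.072),q(385,272,.072))
for z in (.108,.1,.09): print(z,q(246,262,z),q(404,322,z))
print('collar', q(293,182,.072),q(157,320,.072),q(432,320,.072))
c,K,C=cam('wrist'); save('w3',cv2.resize(c[190:280,280:370],None,fx=6,fy=6,interpolation=2))
s=monitor.observe(); print(s['position'],s['ee_rot'])
E
```

```text
base corners z.072 [ 0.4538 -0.2364  0.072 ] [ 0.4613 -0.2146  0.072 ]
0.108 [ 0.4525 -0.2359  0.108 ] [ 0.461  -0.2139  0.108 ]
0.1 [ 0.4541 -0.236   0.1   ] [ 0.4629 -0.2133  0.1   ]
0.09 [ 0.4561 -0.2362  0.09  ] [ 0.4652 -0.2127  0.09  ]
collar [ 0.447  -0.2291  0.072 ] [ 0.4689 -0.2505  0.072 ] [ 0.469  -0.2071  0.072 ]
[ 0.46893553 -0.22735037  0.21686725] [-5.44091092e-01 -3.09276774e+00 -1.37105029e-03]
```

View pics/w3.png

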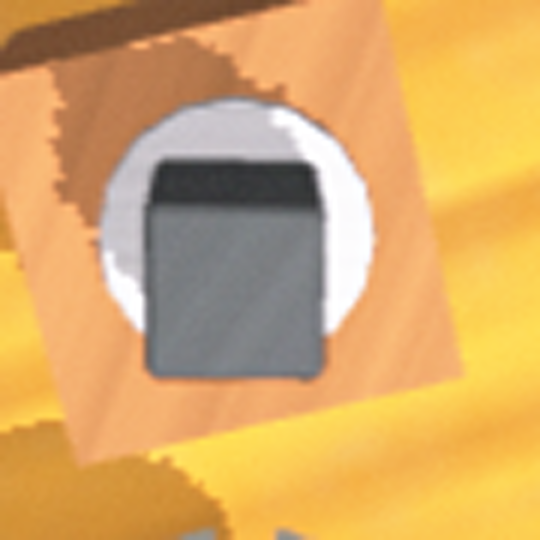

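The geometry was right: top at z≈0.107, with the jaws centred. The grip probably hadn't built up before I lifted, so I'll retry with 60 N, a longer wait and a slower lift.

>>> move_arm --pt "0 0 0 0 0 0" --pt "0 0 0 0 0 0" --pt "0 0 0 0 0 0" --pt "0 0 0 0 0 0" --pt "0 0 0 0 0 0" --pt "0 0 0 0 0 0" --pt "0 0 0 0 0 0" --pt "0 0 0 0 0 0" --grip 0.7 --force 60

```text
clock: 6.95
position: [0.4693, -0.2283, 0.2178]
ee_rot: [0.546, 3.094, 0.0]
force: [-0.2, -0.2, -0.1]
width: 0.651
```

>>> move_arm --pt "0 0 -2 0 0 0" --pt "0 0 -3 0 0 0" --pt "0 0 -3 0 0 0" --pt "0 0 -2 0 0 0" --pt "0 0 -1.5 0 0 0" --pt "0 0 -0.8 0 0 0" --pt "0 0 0 0 0 0"

```text
clock: 7.65
position: [0.4688, -0.2281, 0.094]
ee_rot: [-0.545, -3.092, -0.0]
force: [-0.6, 0.2, 0.1]
width: 0.698
```

>>> move_arm --pt "0 0 0 0 0 0" --pt "0 0 0 0 0 0" --pt "0 0 0 0 0 0" --pt "0 0 0 0 0 0" --pt "0 0 0 0 0 0" --pt "0 0 0 0 0 0" --pt "0 0 0 0 0 0" --pt "0 0 0 0 0 0" --grip 0 --force 60

```text
clock: 8.45
position: [0.4694, -0.2285, 0.0949]
ee_rot: [0.546, 3.093, -0.0]
force: [-0.5, -1.5, 2.1]
width: 0.266
```

>>> move_arm --pt "0 0 0 0 0 0" --pt "0 0 0 0 0 0"

```text
clock: 8.65
position: [0.4694, -0.2285, 0.0949]
ee_rot: [0.546, 3.093, -0.0]
force: [0.0, -0.5, 3.8]
width: 0.266
```

>>> move_arm --pt "0 0 0.2 0 0 0" --pt "0 0 0.3 0 0 0" --pt "0 0 0.3 0 0 0" --pt "0 0 0.3 0 0 0" --pt "0 0 0 0 0 0"

```text
clock: 9.15
position: [0.4695, -0.2283, 0.1061]
ee_rot: [0.545, 3.093, 0.0]
force: [-0.3, 0.6, -5.4]
width: 0.262
```

```bash
python3 - <<'E'
from h import *
c,K,C=cam('wrist'); save('w4',c[150:330,220:420]);
s=monitor.observe(); print(s['position'],s['force'],s['ft_torque'],s['width'])
E
```

```text
[ 0.46937419 -0.22818305  0.10589567] [ 0.16638572  0.24033048 -4.8254416 ] [-0.01807951 -0.0332331  -0.00892348] 0.26884527808506653
```

The arbor is held, with about 5 N of weight on the wrist. Next I carry it to just beyond the sleeve for a look.

>>> move_arm --pt "0 0 1 0 0 0" --pt "0 0 2.5 0 0 0" --pt "0 0 3 0 0 0" --pt "0 0 2.5 0 0 0" --pt "1 1.2 1 0 0 0" --pt "2.5 3 0 0 0 3" --pt "2.5 3 0 0 0 3" --pt "2.5 3 0 0 0 3"

```text
clock: 10.0
position: [0.555, -0.1252, 0.2066]
ee_rot: [0.299, 3.127, 0.0]
force: [0.3, -0.8, -6.0]
width: 0.266
```

>>> move_arm --pt "2.5 3 0 0 0 3" --pt "2.5 3 0 0 0 3" --pt "2.5 3 0 0 0 3" --pt "2.5 3 0 0 0 2" --pt "1.0 1.2 0 0 0 0" --pt "0 0 0 0 0 0" --pt "0 0 0 0 0 0"

```text
clock: 10.7
position: [0.6638, 0.005, 0.2057]
ee_rot: [-0.001, -3.141, 0.002]
force: [-0.2, -0.2, -5.3]
width: 0.267
```

```bash
python3 - <<'E'
from h import *
c,K,C=cam('wrist'); save('w5',c)
s=monitor.observe(); print(s['position'],s['force'],s['ft_torque'],s['width'],s['joints'],s['ee_rot'])
for t in ['sleeve']:
    for r in outline_of('wrist',t)[:3]: print(t,r['p'],r['rect'])
print(proj(K,C,[.624,.006,.07]))
E
```

```text
[0.66355222 0.00417198 0.2058733 ] [-0.23358997 -1.19686833 -4.49125317] [-0.09846252 -0.00502213  0.05716008] 0.2655830636631646 [-0.37548517  0.52993665  0.45482346  1.51052242 -0.24350529  1.15853287
  1.69228203] [-2.67530560e-03 -3.14077981e+00  1.82865531e-03]
[322.68507775 188.61710564]
```

View pics/w5.png

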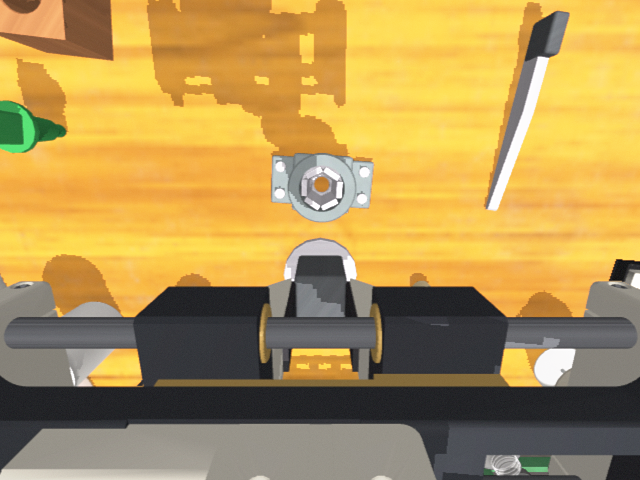

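The wrist view shows the sleeve mouth at ≈(321,187) and the arbor hanging straight, with its collar at columns 284–356. The drift is at the upper right, grip (548,35) and nose (491,207). I'll do a quick sub-pixel fit.

```bash
python3 - <<'E'
from h import *
c,K,C=cam('wrist'); s=monitor.observe(); g=cv2.cvtColor(c,cv2.COLOR_RGB2GRAY)
h=cv2.HoughCircles(cv2.medianBlur(cv2.resize(g[130:236,260:390],None,fx=4,fy=4,interpolation=2),5),cv2.HOUGH_GRADIENT,1,400,param1=80,param2=15,minRadius=115,maxRadius=150)
u,v,r=h[0,0]/4; print(u+260,v+130,r,ray(K,C,u+260,v+130,.07))
# darkness of bore bottom hole
print('orange hole', ray(K,C,321.5,184,.0)[:2])
P=np.array(s['position']); print(P)
for dx in (-.002,0,.002):print('collar top edge', proj(K,C,P+[dx-.022,0,-.029+.006]))
row=c[225:250,320].astype(int).sum(1); print(row)
E
```

```text
322.875 187.875 33.025 [0.62321114 0.00514784 0.07      ]
orange hole [0.62656078 0.00405459]
[0.66365126 0.00397427 0.20610969]
collar top edge [321.99071255 237.6406212 ]
collar top edge [321.9931334 240.9688218]
collar top edge [321.99554094 244.27873732]
[543 542 545 547 550 548 536 530 518 511 511 513 477 395 440 622 617 603
 608 615 615 613 612 616 605]
```

>>> move_arm --pt "-1.5 0.1 0 0 0 0" --pt "-2.0 0.05 -1 0 0 0" --pt "-0.4 0 -2 0 0 0" --pt "0 0 -2.5 0 0 0" --pt "0 0 -2 0 0 0" --pt "0 0 -1 0 0 0" --pt "0 0 -0.5 0 0 0" --pt "0 0 0 0 0 0"

```text
clock: 11.65
position: [0.6253, 0.0068, 0.1159]
ee_rot: [-0.001, -3.142, 0.0]
force: [0.4, 0.4, -5.6]
width: 0.265
```

>>> move_arm --pt "0 0 -0.2 0 0 0" --pt "0 0 0 0 0 0"

```text
clock: 11.85
position: [0.6257, 0.0071, 0.1144]
ee_rot: [0.0, 3.14, 0.0]
force: [-0.1, 0.1, -4.5]
width: 0.263
```

>>> move_arm --pt "-0.1 -0.15 -0.2 0 0 0" --pt "0 0 -0.2 0 0 0" --pt "0 0 0 0 0 0"

```text
clock: 12.15
position: [0.6242, 0.0058, 0.1096]
ee_rot: [-0.0, -3.141, -0.0]
force: [0.5, -0.3, -4.7]
width: 0.267
```

>>> move_arm --pt "0 0 -0.2 0 0 0" --pt "0 0 -0.1 0 0 0" --pt "0 0 0 0 0 0"

```text
clock: 12.45
position: [0.6243, 0.0059, 0.1066]
ee_rot: [0.0, -3.142, -0.0]
force: [0.3, 0.0, -5.2]
width: 0.269
```

>>> move_arm --pt "0 0 -0.1 0 0 0" --pt "0 0 0 0 0 0"

```text
clock: 12.65
position: [0.6243, 0.0059, 0.1057]
ee_rot: [-0.0, 3.142, 0.0]
force: [0.3, 0.8, -5.2]
width: 0.266
```

>>> move_arm --pt "0 0 -0.1 0 0 0" --pt "0 0 0 0 0 0"

```text
clock: 12.85
position: [0.6244, 0.0059, 0.1047]
ee_rot: [-0.0, 3.141, 0.0]
force: [1.0, 1.2, -4.6]
width: 0.267
```

>>> move_arm --pt "0 0 -0.1 0 0 0" --pt "0 0 0 0 0 0"

```text
clock: 13.05
position: [0.6244, 0.0059, 0.1038]
ee_rot: [-0.0, 3.141, 0.0]
force: [-0.1, 2.4, -4.6]
width: 0.268
```

>>> move_arm --pt "0 0.07 -0.05 0 0 0" --pt "0 0 -0.05 0 0 0" --pt "0 0 0 0 0 0"

```text
clock: 13.35
position: [0.6246, 0.0062, 0.103]
ee_rot: [0.0, 3.141, -0.0]
force: [-0.6, 0.6, -1.8]
width: 0.269
```

>>> move_arm --pt "0 0 -0.1 0 0 0" --pt "0 0 0 0 0 0"

```text
clock: 13.55
position: [0.6246, 0.0062, 0.102]
ee_rot: [0.0, 3.141, -0.0]
force: [1.0, 0.1, 1.8]
width: 0.268
```

>>> move_arm --pt "0 0 -0.07 0 0 7" --pt "0 0 0 0 0 7" --pt "0 0 0 0 0 7" --pt "0 0 0 0 0 -7" --pt "0 0 0 0 0 -7" --pt "0 0 0 0 0 -7"

```text
clock: 14.15
position: [0.6243, 0.0062, 0.1009]
ee_rot: [0.008, 3.142, -0.0]
force: [1.3, 0.1, -3.3]
width: 0.266
```

>>> move_arm --pt "0 0 0 0 0 -7" --pt "0 0 0 0 0 -7" --pt "0 0 0 0 0 -7" --pt "0 0 0 0 0 7" --pt "0 0 0 0 0 7" --pt "0 0 0 0 0 7"

```text
clock: 14.75
position: [0.6244, 0.0063, 0.1008]
ee_rot: [-0.007, 3.141, -0.001]
force: [1.7, -0.2, -4.4]
width: 0.269
```

>>> move_arm --pt "0 0 -0.1 0 0 0" --pt "0 0 -0.1 0 0 7" --pt "0 0 0 0 0 7" --pt "0 0 0 0 0 7"

```text
clock: 15.15
position: [0.6246, 0.0063, 0.0994]
ee_rot: [-0.573, 3.088, -0.0]
force: [-0.0, 0.8, 1.3]
width: 0.271
```

>>> move_arm --pt "0 0 -0.03 0 0 -7" --pt "0 0 0 0 0 -7" --pt "0 0 0 0 0 -7" --pt "0 0 0 0 0 -7" --pt "0 0 0 0 0 -7" --pt "0 0 0 0 0 -7"

```text
clock: 15.75
position: [0.6246, 0.006, 0.099]
ee_rot: [0.586, 3.086, -0.0]
force: [0.4, -1.2, 0.8]
width: 0.266
```

>>> move_arm --pt "0 0 -0.1 0 0 7" --pt "0 0 0 0 0 7" --pt "0 0 0 0 0 7" --pt "0 0 0 0 0 7" --pt "0 0 0 0 0 7" --pt "0 0 0 0 0 7"

```text
clock: 16.35
position: [0.6248, 0.0062, 0.0983]
ee_rot: [-0.573, 3.088, -0.0]
force: [0.1, 0.9, 3.4]
width: 0.267
```

>>> move_arm --pt "0 0 -0.03 0 0 -7" --pt "0 0 0 0 0 -7" --pt "0 0 0 0 0 -7" --pt "0 0 0 0 0 -7" --pt "0 0 0 0 0 -7" --pt "0 0 0 0 0 -7"

```text
clock: 16.95
position: [0.6248, 0.0059, 0.0981]
ee_rot: [0.586, 3.085, -0.0]
force: [0.0, -0.7, 4.3]
width: 0.267
```

>>> move_arm --pt "0 0 -0.06 0 0 7" --pt "0 0 0 0 0 7" --pt "0 0 0 0 0 7" --pt "0 0 0 0 0 7" --pt "0 0 0 0 0 7" --pt "0 0 0 0 0 7"

```text
clock: 17.55
position: [0.6248, 0.0062, 0.0977]
ee_rot: [-0.572, 3.088, 0.0]
force: [-0.8, 0.6, 4.8]
width: 0.265
```

>>> move_arm --pt "0 0 0 0 0 -7" --pt "0 0 0 0 0 -7" --pt "0 0 0 0 0 -7" --pt "0 0 0 0 0 -7" --pt "0 0 0 0 0 -7" --pt "0 0 0 0 0 -7"

```text
clock: 18.15
position: [0.6249, 0.006, 0.0977]
ee_rot: [0.586, 3.085, 0.0]
force: [-0.7, -2.2, 5.3]
width: 0.267
```

The push holds at about 10 N through a full twist. Measured z of 0.0977 plus about 1 mm of barrel sink matches the home height of 0.0989. I'll do one confirming cycle, then relax and let go.

>>> move_arm --pt "0 0 -0.03 0 0 7" --pt "0 0 0 0 0 7" --pt "0 0 0 0 0 7" --pt "0 0 0 0 0 7" --pt "0 0 0 0 0 7" --pt "0 0 0 0 0 7"

```text
clock: 18.75
position: [0.6249, 0.0062, 0.0974]
ee_rot: [-0.572, 3.088, 0.0]
force: [-0.6, 0.0, 6.5]
width: 0.265
```

>>> move_arm --pt "0 0 0 0 0 -7" --pt "0 0 0 0 0 -7" --pt "0 0 0 0 0 -7" --pt "0 0 0.1 0 0 0" --pt "0 0 0.05 0 0 0" --pt "0 0 0 0 0 0"

```text
clock: 19.35
position: [0.6248, 0.0061, 0.0984]
ee_rot: [0.001, 3.14, -0.0]
force: [1.8, -0.8, 2.4]
width: 0.264
```

The 4 N/mm slope is the pure barrel spring, so the arbor is home. I'll let go and rise.

>>> move_arm --pt "0 0 0 0 0 0" --pt "0 0 0 0 0 0" --pt "0 0 0 0 0 0" --pt "0 0 0 0 0 0" --pt "0 0 0 0 0 0" --pt "0 0 0 0 0 0" --grip 0.7

```text
clock: 19.95
position: [0.6242, 0.0065, 0.098]
ee_rot: [0.0, -3.141, -0.0]
force: [-0.2, 0.3, 0.5]
width: 0.693
```

>>> move_arm --pt "0 0 1 0 0 0" --pt "0 0 2.5 0 0 0" --pt "0 0 4 0 0 0" --pt "0 0 4 0 0 0" --pt "2 0 1.5 0 0 0" --pt "3 0 0 0 0 0" --pt "0 0 0 0 0 0"

```text
clock: 20.65
position: [0.6771, 0.0068, 0.2292]
ee_rot: [-0.001, 3.138, -0.0]
force: [0.5, 0.6, 0.2]
width: 0.698
```

```bash
python3 - <<'E'
from h import *
c,K,C=cam('wrist'); save('w6',c[0:330]); s=monitor.observe(); print(s['position'],s['force'],s['width'],s['joints'])
np.savez('w6',K=K,C=C,c=c)
E
```

```text
[0.67530346 0.00644357 0.22849355] [-1.17978526 -0.20627678  0.2114272 ] 0.7019233482958475 [-0.37145871  0.53247264  0.45689187  1.44818274 -0.24083256  1.21574025
  1.68511417]
```

View pics/w6.png

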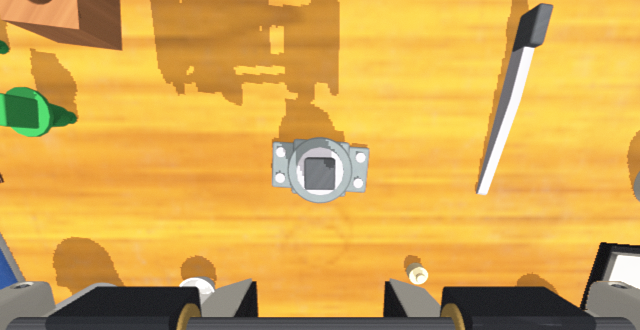

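The arbor stands alone, seated in the sleeve at ≈(319,173). The foot bolts are near (281,153), (280,178), (361,158) and (358,183), and the drift's nose is at (482,192). I'll measure the slot axis and the drift.

```bash
python3 - <<'E'
from h import *
d=np.load('w6.npz');K,C,c=d['K'],d['C'],d['c']
def blob(x,y,r=7):
    w=c[y-r:y+r+1,x-r:x+r+1].astype(float).min(2); w=np.clip(w-w.max()*.8,0,None)
    yy,xx=np.mgrid[-r:r+1,-r:r+1]; return x+(w*xx).sum()/w.sum(), y+(w*yy).sum()/w.sum()
B=[blob(*p) for p in [(281,153),(280,178),(361,158),(358,183)]]; print(np.round(B,1))
W=np.array([ray(K,C,*b,.011) for b in B]); print(W.round(4), W.mean(0))
a=(W[2]+W[3]-W[0]-W[1])/2; b=(W[1]+W[3]-W[0]-W[2])/2
print('y-axis dev deg',np.degrees(np.arctan2(-a[0],a[1])),'x-axis deg',np.degrees(np.arctan2(b[1],b[0])))
# drift
m=(c.min(2)>140)&(np.ptp(c.astype(int),axis=2)<40); m[:, :470]=0; m[:,560:]=0; m[:40]=0;m[210:]=0
ys,xs=np.nonzero(m); print('blade',len(xs),xs.min(),xs.max(),ys.min(),ys.max())
for y in range(55,195,15):
    q=xs[ys==y]
    if len(q): print(y,q.min(),q.max())
for t in ['drift','drift_grip']:
    for r in outline_of('wrist',t)[:2]: print(t,r['p'],r['rect'])
dk=(c.max(2)<110);dk[:, :500]=0;dk[:,565:]=0;dk[60:]=0
for y in range(0,60,5):
    q=np.nonzero(dk[y])[0]; print(y,q.min() if len(q) else 0,q.max() if len(q) else 0,end='; ')
save('w6d',cv2.resize(c[0:205,460:570],None,fx=3,fy=3,interpolation=2))
E
```

```text
[[279.9 152.1]
 [279.6 177.7]
 [360.3 157.2]
 [357.9 182.9]]
[[ 0.6074 -0.0388  0.011 ]
 [ 0.6351 -0.04    0.011 ]
 [ 0.6128  0.0497  0.011 ]
 [ 0.6408  0.048   0.011 ]] [0.62401971 0.00472056 0.011     ]
y-axis dev deg -3.599867706450939 x-axis deg -3.094547273380381
blade 1564 477 533 47 194
55 521 532
70 517 528
85 514 523
100 509 519
115 504 514
130 499 509
145 494 503
160 489 498
175 483 493
190 478 487
drift 0.69 [476.9, 2.4, 77.0, 190.2]
drift_grip 0.56 [475.3, 3.8, 75.8, 190.6]
0 0 0; 5 538 540; 10 530 539; 15 523 537; 20 520 536; 25 519 535; 30 517 533; 35 516 532; 40 515 531; 45 514 538; 50 512 517; 55 0 0;
```

View pics/w6d.png

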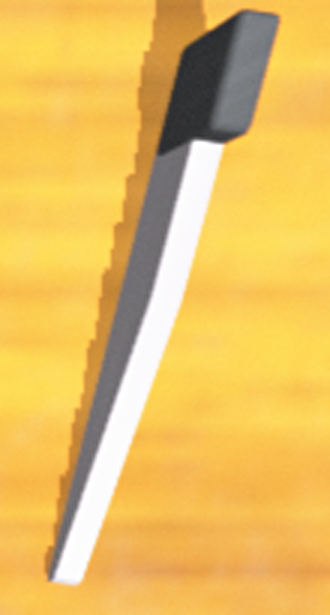

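```bash
python3 - <<'E'
from h import *
d=np.load('w6.npz');K,C=d['K'],d['C']
f=lambda x,y,z: ray(K,C,460+x/3-.3,y/3-.3,z)
n=(f(52,580,.006)+f(80,582,.006))/2
G=np.array([f(240,12,.036),f(278,15,.036),f(248,133,.036),f(210,138,.036)]); g=G.mean(0)
print('nose',n,'grip',g,G.round(3)); e=n-g; print(np.hypot(*e[:2]),np.degrees(np.arctan2(e[1],e[0])))
l=(G[2]+G[3]-G[0]-G[1])/2; print(np.linalg.norm(l),np.degrees(np.arctan2(l[1],l[0])))
c,K,C=cam('top')
for r in outline_of('top','drift')[:1]:
    ys,xs=np.nonzero(r['mask']); p=np.array([ray(K,C,x,y,.015)[:2] for x,y in zip(xs,ys)]); m=p.mean(0); v=np.linalg.svd(p-m)[2][0]; print(r['p'],m,np.degrees(np.arctan2(v[1],v[0])),(p[:,0].min(),p[:,0].max()))
E
```

```text
nose [0.65302517 0.19137007 0.006     ] grip [0.49218496 0.21172247 0.036     ] [[0.475 0.207 0.036]
 [0.476 0.219 0.036]
 [0.508 0.216 0.036]
 [0.51  0.204 0.036]]
0.16212276756548494 -7.211764813882691
0.03349643918379386 -5.728646019303438
0.6 [0.55885228 0.2051025 ] 171.7938695179294 (np.float64(0.47876309994495503), np.float64(0.6532596310534361))
```

The drift grip is at (0.491, 0.2115) with yaw −7.2°, and the slot yaw is −3.4° with the sleeve axis at (0.624, 0.006). I'm moving above the drift grip.

>>> move_arm --pt "-2.0 2.2 0 0 0 0" --pt "-3.3 3.6 0 0 0 -2.4" --pt "-3.3 3.6 0 0 0 -2.4" --pt "-3.3 3.6 0 0 0 -2.4" --pt "-3.3 3.6 -1 0 0 0" --pt "-2.2 2.4 -3 0 0 0" --pt "-0.9 1.5 -4 0 0 0" --pt "0 0 0 0 0 0" --grip 0.6

```text
clock: 21.7
position: [0.486, 0.213, 0.1444]
ee_rot: [-0.189, -3.129, 0.004]
force: [-0.7, 0.8, 0.2]
width: 0.598
```

>>> move_arm --pt "0 0 -1 0 0 0" --pt "0 0 0 0 0 0"

```text
clock: 21.9
position: [0.4922, 0.2101, 0.1384]
ee_rot: [0.2, 3.134, -0.001]
force: [0.4, -0.7, -0.2]
width: 0.602
```

```bash
python3 - <<'E'
from h import *
c,K,C=cam('wrist'); save('w7',c[150:400,200:440]); s=monitor.observe(); print(s['position'],s['ee_rot'],s['width'])
P=np.array([.491,.2115,.036]);a=np.radians(-7.2);R=np.array([[np.cos(a),-np.sin(a)],[np.sin(a),np.cos(a)]])
for d in [(-.017,-.007),(-.017,.007),(.017,-.007),(.017,.007)]: print(np.round(proj(K,C,P+np.append(R@d,0)),1))
b=cv2.resize(c[190:330,260:380],None,fx=4,fy=4,interpolation=2); save('w7',b)
E
```

```text
[0.49255151 0.21011851 0.13887814] [2.00778131e-01 3.13387971e+00 1.70062044e-04] 0.5998262933099215
[314.4 219.4]
[331.7 219.4]
[314.7 259.2]
[331.4 259.2]
```

View pics/w7.png

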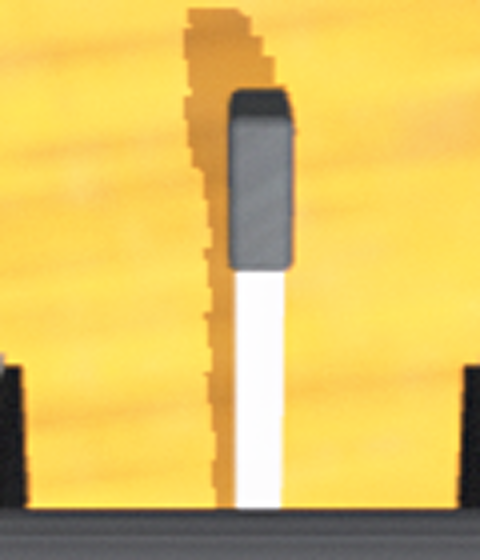

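The block's top face is at wrist cols 317–333 and rows 219–257. It's parallel to the jaws and about 3 mm to +y of the TCP. I'll correct and descend.

>>> move_arm --pt "-0.2 0.3 -1 0 0 0" --pt "0 0 -2.5 0 0 0" --pt "0 0 -3 0 0 0" --pt "0 0 -2.5 0 0 0" --pt "0 0 -1.5 0 0 0" --pt "0 0 -0.6 0 0 0" --pt "0 0 0 0 0 0"

```text
clock: 22.65
position: [0.4894, 0.214, 0.0266]
ee_rot: [-0.198, -3.135, 0.001]
force: [-1.0, -0.9, -0.2]
width: 0.599
```

>>> move_arm --pt "0 0 -0.3 0 0 0" --pt "0 0 0 0 0 0"

```text
clock: 22.85
position: [0.4898, 0.2146, 0.0247]
ee_rot: [0.198, 3.134, 0.001]
force: [-0.5, 0.3, 0.4]
width: 0.598
```

>>> move_arm --pt "0 0 0 0 0 0" --pt "0 0 0 0 0 0" --pt "0 0 0 0 0 0" --pt "0 0 0 0 0 0" --pt "0 0 0 0 0 0" --pt "0 0 0 0 0 0" --pt "0 0 0 0 0 0" --pt "0 0 0 0 0 0" --grip 0 --force 60

```text
clock: 23.65
position: [0.4893, 0.2144, 0.024]
ee_rot: [-0.197, -3.135, -0.0]
force: [-0.7, -0.1, -0.0]
width: 0.133
```

>>> move_arm --pt "0 0 0 0 0 0" --pt "0 0 0 0 0 0"

```text
clock: 23.85
position: [0.4893, 0.2144, 0.024]
ee_rot: [-0.197, -3.135, -0.0]
force: [-1.2, -0.3, 1.2]
width: 0.132
```

>>> move_arm --pt "0 0 0 0 0 0" --pt "0 0 0 0 0 0"

```text
clock: 24.05
position: [0.4893, 0.2144, 0.024]
ee_rot: [-0.197, -3.135, -0.0]
force: [-0.4, -0.5, 1.4]
width: 0.129
```

>>> move_arm --pt "0 0 0.4 0 0 0" --pt "-1.0 -1.0 0 0 0 0" --pt "-2.0 -2.4 0 0 0 0" --pt "-2.0 -2.5 0 0 0 0" --pt "-1.9 -2.5 0 0 0 0" --pt "-0.8 -2.5 0 0 0 2" --pt "-0.5 -2.8 0 0 0 1.8" --pt "-0.5 -2.8 0 0 0 0"

```text
clock: 24.85
position: [0.4018, 0.0486, 0.0283]
ee_rot: [0.09, 3.14, 0.0]
force: [1.3, -0.4, -1.5]
width: 0.13
```

>>> move_arm --pt "-0.2 -2.0 0 0 0 0" --pt "0 -1.0 0 0 0 0" --pt "0 0 0 0 0 0" --pt "0 0 0 0 0 0"

```text
clock: 25.25
position: [0.4007, 0.0202, 0.0281]
ee_rot: [0.093, 3.14, 0.001]
force: [0.6, 0.5, -2.4]
width: 0.131
```

```bash
python3 - <<'E'
from h import *
for n in ['wrist','top']:
    c,K,C=cam(n); np.savez('d_'+n,K=K,C=C,c=c)
    if n=='wrist': w=c
    else:
        u,v=proj(K,C,[.56,.01,.02]); u,v=int(u),int(v); t=c[v-50:v+60,u-50:u+50]; print(u,v)
s=monitor.observe(); print(s['position'],s['ee_rot'],s['force'],s['ft_torque'],s['width'])
t=cv2.resize(t,None,fx=4.36,fy=4.36,interpolation=2)[:480]
p=np.zeros((480,300+t.shape[1],3),np.uint8);p[:,:300]=w[:,170:470];p[:t.shape[0],300:]=t; save('d1',p); print(p.shape)
E
```

```text
340 248
[0.40060855 0.02057894 0.02802815] [9.07157267e-02 3.14013743e+00 6.58789133e-04] [ 0.44098709  0.75127351 -2.37533856] [ 0.03569292  0.06552558 -0.00553748] 0.13346817629286756
(480, 736, 3)
```

View pics/d1.png

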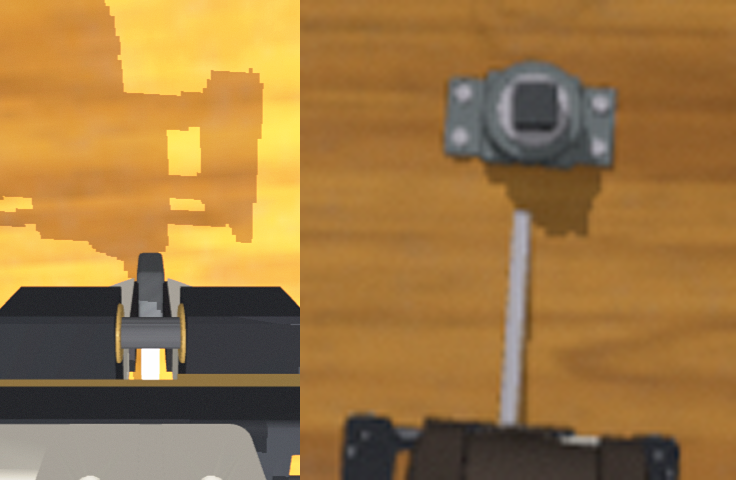

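The top crop shows the nose at ≈(522,210), pointing at the sleeve. The foot bolts are near (464,92), (460,137), (600,103) and (598,148). I'll check the relative alignment numerically in this one camera.

```bash
python3 - <<'E'
from h import *
d=np.load('d_top.npz');K,C,c=d['K'],d['C'],d['c'].astype(float)
f=lambda x,y,z: ray(K,C,290+(x-300)/4.36-.4,198+y/4.36-.4,z)
W=np.array([f(464,92,.011),f(460,137,.011),f(600,103,.011),f(598,148,.011)]); m=W.mean(0)
a=(W[2]+W[3]-W[0]-W[1])/2; th=np.arctan2(-a[1],-a[0])+np.pi/2; th=np.arctan(-( -a[0])/(-a[1]))
print('centre',m,'yaw y-axis',np.degrees(np.arctan2(a[0],-a[1])))
# blade centre line
pts=[]
for v in range(252,292,3):
    r=c[v,325:350]; w=np.clip(r.min(1)-100,0,None); u=325+(w*np.arange(25)).sum()/w.sum(); s=(v-246)/(298-246)
    pts.append(ray(K,C,u,v,.006+.018*min(1,s*1.0/ .8))[:2])
p=np.array(pts); q=np.polyfit(p[:,0],p[:,1],1); print('blade',p[0],p[-1],'yaw',np.degrees(np.arctan(q[0])),'y at sleeve x',np.polyval(q,m[0]))
print('rms',np.std(p[:,1]-np.polyval(q,p[:,0])))
E
```

```text
centre [0.62523051 0.00530285 0.011     ] yaw y-axis -3.8186984298219415
blade [0.55059896 0.01070558] [0.44389216 0.01754418] yaw -3.5051519694321334 y at sleeve x 0.006414751454578128
rms 0.00022639233508354203
```

>>> move_arm --pt "0 -0.08 -0.3 0 0 0" --pt "0 0 -0.1 0 0 0" --pt "0 0 0 0 0 0" --pt "1.5 -0.09 0 0 0 0" --pt "1.5 -0.09 0 0 0 0" --pt "1 -0.06 0 0 0 0" --pt "0 0 0 0 0 0"

```text
clock: 26.05
position: [0.4418, 0.0163, 0.024]
ee_rot: [0.093, 3.139, -0.0]
force: [0.7, 0.9, 2.5]
width: 0.128
```

>>> move_arm --pt "1 -0.06 0 0 0 0" --pt "1 -0.06 0 0 0 0" --pt "1 -0.06 0 0 0 0" --pt "0.5 -0.03 0 0 0 0" --pt "0 0 0 0 0 0"

```text
clock: 26.55
position: [0.4762, 0.0141, 0.024]
ee_rot: [0.093, 3.139, -0.0]
force: [0.2, 0.6, 0.7]
width: 0.132
```

>>> move_arm --pt "0.5 -0.03 0 0 0 0" --pt "0.5 -0.03 0 0 0 0" --pt "0.3 -0.02 0 0 0 0" --pt "0 0 0 0 0 0"

```text
clock: 26.95
position: [0.4889, 0.0133, 0.024]
ee_rot: [0.093, 3.139, -0.0]
force: [0.7, 0.2, 1.0]
width: 0.133
```

>>> move_arm --pt "0.3 -0.02 0 0 0 0" --pt "0.3 -0.02 0 0 0 0" --pt "0.3 -0.02 0 0 0 0" --pt "0 0 0 0 0 0"

```text
clock: 27.35
position: [0.4943, 0.0128, 0.0239]
ee_rot: [-0.093, -3.135, -0.001]
force: [-10.7, 0.6, 13.9]
width: 0.133
```

>>> move_arm --pt "0.3 -0.02 0 0 0 0" --pt "0.3 -0.02 0 0 0 0" --pt "0 0 0 0 0 0"

```text
clock: 27.65
position: [0.4972, 0.0126, 0.0238]
ee_rot: [-0.093, -3.129, -0.002]
force: [-19.3, 1.6, 27.2]
width: 0.132
```

>>> move_arm --pt "0.3 -0.02 0 0 0 0" --pt "0.2 -0.01 0 0 0 0" --pt "0 0 0 0 0 0"

```text
clock: 27.95
position: [0.5005, 0.0124, 0.0237]
ee_rot: [-0.093, -3.126, -0.002]
force: [-24.5, 2.3, 32.9]
width: 0.134
```

The vertical force is building up because the tool is levering down onto the desk, so I raise the command slightly while continuing.

>>> move_arm --pt "0 0 0.1 0 0 0" --pt "0 0 0 0 0 0"

```text
clock: 28.15
position: [0.5009, 0.0123, 0.0239]
ee_rot: [-0.092, -3.127, -0.001]
force: [-19.5, 1.8, 16.1]
width: 0.135
```

>>> move_arm --pt "0.3 -0.02 0.03 0 0 0" --pt "0.2 -0.01 0 0 0 0" --pt "0 0 0 0 0 0"

```text
clock: 28.45
position: [0.5041, 0.0121, 0.0238]
ee_rot: [-0.092, -3.124, -0.001]
force: [-24.3, 1.8, 19.5]
width: 0.134
```

>>> move_arm --pt "0.3 -0.02 0.05 0 0 0" --pt "0.2 -0.01 0 0 0 0" --pt "0 0 0 0 0 0"

```text
clock: 28.75
position: [0.508, 0.0118, 0.0239]
ee_rot: [-0.092, -3.122, -0.001]
force: [-25.0, 1.5, 17.0]
width: 0.133
```

>>> move_arm --pt "0.3 -0.02 0 0 0 0" --pt "0.2 -0.01 0 0 0 0" --pt "0 0 0 0 0 0"

```text
clock: 29.05
position: [0.5132, 0.0114, 0.0239]
ee_rot: [-0.092, -3.122, -0.001]
force: [-23.8, 2.2, 14.9]
width: 0.131
```

```bash
python3 - <<'E'
from h import *
c,K,C=cam('wrist'); s=monitor.observe(); print(s['position'],s['force'])
# block position relative to tool in wrist image: compare with earlier grasp image
w0=np.load('d_wrist.npz')['c']; a=w0[245:380,290:350].astype(int); b=c[245:380,290:350].astype(int)
for n,x in (('before',w0),('now',c)): print(n,x[248:300:3,320].sum(1))
c,K,C=cam('top'); cc=c.astype(int); nose=np.array([.5132+.0007+.1647,.0114-.0098,.006]); u,v=proj(K,C,nose); print('expect nose',u,v)
for r in range(int(v)-4,int(v)+14): print(r, cc[r,int(round(u))-6:int(round(u))+7].min(1))
for t in ('arbor','drift'):
    for r in outline_of('top',t)[:2]: print(t,r['p'],r['rect'])
E
```

```text
[0.51357455 0.01141033 0.02391666] [-23.72890035   1.35899229  13.99702477]
before [398 407 185 181 197 195 200 196 242 271 282 282 290 287 293 288 282 279]
now [418 412 191 184 183 178 179 180 262 268 277 288 285 275 274 276 276 283]
expect nose 343.9398151198126 206.32559350189652
202 [49 52 53 56 58 57 54 55 53 54 54 54 53]
203 [53 55 57 56 57 53 54 51 53 54 52 54 54]
204 [54 55 57 57 56 50 51 51 51 51 55 56 57]
205 [54 56 57 54 55 59 65 64 58 54 54 55 56]
206 [ 56  57  56  56  79 127 139 133  89  53  53  56  56]
207 [ 59  61  59  58 100 160 170 166 109  54  55  54  55]
208 [ 61  63  62  58 118 167 173 172 113  52  52  53  55]
209 [ 58  60  58  57 125 169 174 162 102  52  51  54  52]
210 [ 52  53  51  52 124 169 175 155  91  53  50  54  54]
211 [ 47  46  49  52 108 143 159 144  88  50  52  52  52]
212 [ 56  76  82  94 107 113 125 121  98  73  55  46  48]
213 [ 93 104 102 103 107 107 107 105 103 104  92  75  54]
214 [103 104 106 107 108 107 106 108 109 105 105 104  89]
215 [104 104 121 127 143 147 137 134 123 111 107 105 103]
216 [103 138 155 156 165 168 161 161 153 141 122 110 109]
217 [140 142 138 135 136 148 152 153 147 143 131 125 113]
218 [149 108  88  88  87  99 108 109 103 102 101 140 126]
219 [130  82  69  71  69  69  70  68  69  68  68 145 142]
arbor 0.81 [438.8, 237.9, 14.8, 14.2]
arbor 0.73 [337.3, 214.9, 15.1, 18.1]
```

The nose stands exactly where predicted, at top (344,206), so nothing slips in the grip. I carry on.

>>> move_arm --pt "0.3 -0.02 0 0 0 0" --pt "0.3 -0.02 0 0 0 0" --pt "0.3 -0.02 0 0 0 0" --pt "0 0 0 0 0 0"

```text
clock: 29.65
position: [0.5256, 0.0107, 0.0241]
ee_rot: [-0.092, -3.128, -0.0]
force: [-12.2, 1.2, 0.9]
width: 0.131
```

>>> move_arm --pt "0.3 -0.02 0 0 0 0" --pt "0.3 -0.02 0 0 0 0" --pt "0 0 0 0 0 0"

```text
clock: 29.95
position: [0.5347, 0.0102, 0.0243]
ee_rot: [-0.093, -3.133, 0.0]
force: [-4.9, 0.8, -4.5]
width: 0.129
```

The force has dropped, so the arbor has broken loose. I go about 3.5 mm further and lay the drift flat.

>>> move_arm --pt "0.3 -0.02 -0.1 0 0 0" --pt "0 0 0 0 0 0" --pt "0 0 0 0 0 0"

```text
clock: 30.25
position: [0.5389, 0.01, 0.024]
ee_rot: [-0.093, -3.136, -0.0]
force: [-5.9, 0.0, 0.7]
width: 0.131
```

```bash
python3 - <<'E'
from h import *
s=monitor.observe(); print(s['position'],s['force'])
c,K,C=cam('scene'); u,v=proj(K,C,[.624,.006,.09]); u,v=int(u),int(v); k=12
b=cv2.resize(c[v-30:v+30,u-30:u+30],None,fx=k,fy=k,interpolation=2)[:600].copy() if False else cv2.resize(c[v-25:v+25,u-32:u+32],None,fx=k,fy=k,interpolation=2)
def d(P,col):
    p=(proj(K,C,P)-[u-32,v-25]+.5)*k-.5; cv2.circle(b,tuple(int(x) for x in p),2,col,-1)
t=np.linspace(0,2*np.pi,120)
for a in t:
    d([.624+.031*np.cos(a),.006+.031*np.sin(a),.07],(255,255,0))
    d([.624+.022*np.cos(a),.006+.022*np.sin(a),.079],(255,0,0))
for sx,sy in ((-1,-1),(-1,1),(1,-1),(1,1)): d([.624+.013*sx,.006+.013*sy,.121],(0,255,0))
save('fin',b)
# empty-desk-safe: bystander check
E
```

```text
[0.53892321 0.00996689 0.02404307] [-5.92157581  0.04689732  0.67470514]
```

View pics/fin.png

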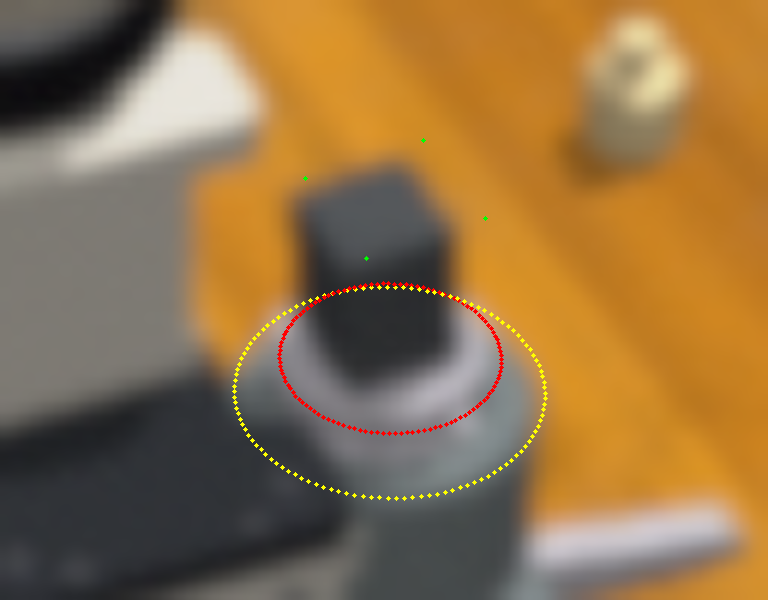

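The overlay is coarse at 2.3 mm/px. The arbor is clearly raised and the blade comes out beyond the sleeve at lower right. I'll ease the push, let go of the drift, back off and measure the gap from a low, close wrist view numerically.

>>> move_arm --pt "-0.12 0.01 0 0 0 0" --pt "0 0 0 0 0 0"

```text
clock: 30.5
position: [0.539, 0.01, 0.0242]
ee_rot: [-0.093, -3.138, 0.0]
force: [-3.2, 0.4, -4.4]
width: 0.13
```

>>> move_arm --pt "0 0 0 0 0 0" --pt "0 0 0 0 0 0" --pt "0 0 0 0 0 0" --pt "0 0 0 0 0 0" --pt "0 0 0 0 0 0" --grip 0.45

```text
clock: 31.0
position: [0.5405, 0.01, 0.0251]
ee_rot: [0.093, 3.139, 0.0]
force: [-0.5, -0.1, -0.6]
width: 0.448
```

>>> move_arm --pt "0 0 0.5 0 0 0" --pt "0 0 1.5 0 0 0" --pt "0 0 2.5 0 0 0" --pt "-0.3 0 3 0 0 0" --pt "0 0 3 0 0 0" --pt "-0.7 0 2.5 0 -8 0" --pt "0 0 0 0 -8 3.4" --pt "0 0 0 0 -8 0"

```text
clock: 31.8
position: [0.5312, 0.01, 0.1572]
ee_rot: [-0.002, 2.715, 0.02]
force: [0.8, -1.1, -1.0]
width: 0.451
```

>>> move_arm --pt "0 0 0 0 -8 0" --pt "0 0 0 0 -8 0" --pt "0 0 0 0 -8 0" --pt "0 0 0 0 0 0" --pt "0 0 0 0 0 0"

```text
clock: 32.3
position: [0.5304, -0.0246, 0.1533]
ee_rot: [0.042, 2.646, -0.1]
force: [0.6, 0.2, -0.3]
width: 0.449
```

```bash
python3 - <<'E'
from h import *
s=monitor.observe(); print(s['clock'],s['position'],s['ee_rot'],s['force'],s['joints'])
c,K,C=cam('wrist'); np.savez('g',c=c,K=K,C=C); print(C.round(3))
for n,P in dict(rimfront=[.593,.006,.07],collarfront_home=[.602,.006,.07],collar9=[.602,.006,.079],headtop9=[.611,.006,.121],headtop0=[.611,.006,.112],headbase9=[.611,.006,.085],sleevefootfront=[.593,.006,.03]).items(): print(n,proj(K,C,P).round(1))
E
```

```text
32.3 [ 0.53035217 -0.02456626  0.15334974] [ 0.04173653  2.64646953 -0.09974154] [ 0.56743741  0.17379114 -0.33694906] [-0.3787024   0.14453903  0.2381316   2.3422796   0.56737662  0.2151
  0.85915222]
[[ 0.047  0.72   0.692  0.387]
 [ 0.997  0.01  -0.079 -0.011]
 [-0.064  0.694 -0.717  0.265]
 [ 0.     0.     0.     1.   ]]
rimfront [367.8 260. ]
collarfront_home [367.3 267.3]
collar9 [367.7 275.3]
headtop9 [369.1 324.9]
headtop0 [368.7 315. ]
headbase9 [367.4 287.8]
sleevefootfront [366.2 228.3]
```

```bash
python3 - <<'E'
from h import *
d=np.load('g.npz');c=d['c'].astype(int)
print('row: rgb at cols 350,368,386')
for r in range(214,334,2): print(r,c[r,350],c[r,368],c[r,386])
E
```

```text
row: rgb at cols 350,368,386
214 [106 112 111] [195 191 197] [103 109 111]
216 [101 107 108] [195 189 195] [102 107 108]
218 [107 112 111] [194 189 196] [101 107 106]
220 [106 113 111] [194 190 196] [102 109 110]
222 [108 113 113] [194 189 196] [109 112 112]
224 [123 129 128] [194 190 197] [105 112 112]
226 [137 145 145] [194 190 196] [120 126 126]
228 [131 138 138] [195 191 196] [137 144 143]
230 [130 138 139] [112 114 116] [130 136 137]
232 [108 113 114] [102 109 107] [131 138 139]
234 [ 94 100  99] [103 108 108] [158 153 159]
236 [ 95 101  99] [105 113 112] [110 115 116]
238 [ 96 100 100] [103 110 107] [ 99 104 105]
240 [94 99 98] [103 109 109] [ 98 104 106]
242 [ 94 100 101] [100 108 105] [ 99 104 105]
244 [ 96 102 102] [103 108 109] [100 105 107]
246 [ 98 103 104] [ 99 108 107] [103 107 109]
248 [ 98 101 101] [105 111 111] [102 106 109]
250 [ 95 102 101] [102 108 107] [ 99 104 107]
252 [ 97 103 103] [101 106 106] [103 109 109]
254 [ 97 102 103] [103 109 109] [102 109 109]
256 [ 96 100 101] [102 109 108] [102 108 108]
258 [ 95 101  99] [126 134 135] [103 109 109]
260 [111 117 118
[... 877 characters left out ...]
136 128]
300 [190 184 190] [33 32 32] [138 134 125]
302 [248 246 249] [26 25 27] [142 137 129]
304 [210 205 213] [30 28 29] [140 137 128]
306 [212 205 210] [28 29 30] [139 136 126]
308 [189 125  61] [26 27 29] [141 136 127]
310 [196 132  63] [24 25 24] [140 137 128]
312 [196 132  66] [30 27 30] [139 135 127]
314 [192 131  67] [33 34 36] [140 136 128]
316 [185 127  58] [29 28 30] [139 136 126]
318 [55 57 62] [62 62 64] [56 58 59]
320 [74 74 77] [74 74 78] [72 73 78]
322 [74 75 79] [75 74 78] [73 75 78]
324 [88 88 91] [88 88 93] [88 88 92]
326 [79 78 82] [76 77 80] [81 82 84]
328 [84 86 91] [86 87 90] [86 84 89]
330 [90 90 95] [89 91 96] [90 91 95]
332 [ 98 100 103] [ 99  99 102] [ 99  99 104]
```

A finger hides part of the view, so I'll open wide and recentre in y for a clean profile.

>>> move_arm --pt "0 1.5 0 0 0 0" --pt "0 1.5 0.3 0 0 0" --pt "0 0.5 0 0 0 0" --pt "0 0 0 0 0 0" --pt "0 0 0 0 0 0" --pt "0 0 0 0 0 0" --grip 1

```text
clock: 32.95
position: [0.5302, 0.0095, 0.1559]
ee_rot: [0.043, 2.647, -0.101]
force: [0.6, 0.3, 0.6]
width: 0.923
```

```bash
python3 - <<'E'
from h import *
s=monitor.observe(); print(s['clock'],s['position'],s['ee_rot'],s['width'])
c,K,C=cam('wrist'); np.savez('g2',c=c,K=K,C=C); save('g2',c)
uc=proj(K,C,[.593,.006,.07]).round(1); print('rim',uc)
t=np.linspace(-2.6,-.5,400)*1.0
def row(col,r,z,x0=.624,y0=.006):
    best=[proj(K,C,[x0-r*np.cos(a),y0+r*np.sin(a),z]) for a in np.linspace(-1.5,1.5,600)]
    b=np.array(best); return b[np.argmin(abs(b[:,0]-col)),1]
u=int(round(uc[0])); cols=[u-18,u-12,u,u+12,u+18]
for q in cols: print(q,'rim',row(q,.031,.07).round(1),'collar bottom lift 0/6/9/12',[row(q,.022,.07+l).round(1) for l in (0,.006,.009,.012)],'top9',row(q,.022,.085).round(1))
print('headtop lift0,9',[proj(K,C,[.611,.006,.112+l]).round(1) for l in (0,.009)],'base',[proj(K,C,[.611,.006,.076+l]).round(1) for l in (0,.009)])
g=c.astype(int).sum(2)//3
for r in range(int(uc[1])-8,int(uc[1])+85): print(r,[int(g[r,q]) for q in cols])
E
```

```text
32.95 [0.53017748 0.00947787 0.15593124] [ 0.04347539  2.64652846 -0.10133557] 0.9233136813642511
rim [327.4 257.4]
309 rim 260.7 collar bottom lift 0/6/9/12 [np.float64(270.3), np.float64(275.0), np.float64(277.4), np.float64(279.8)] top9 282.4
315 rim 258.7 collar bottom lift 0/6/9/12 [np.float64(266.8), np.float64(271.8), np.float64(274.3), np.float64(276.9)] top9 279.5
327 rim 257.4 collar bottom lift 0/6/9/12 [np.float64(264.6), np.float64(269.8), np.float64(272.4), np.float64(275.1)] top9 277.8
339 rim 258.8 collar bottom lift 0/6/9/12 [np.float64(266.5), np.float64(271.8), np.float64(274.5), np.float64(277.2)] top9 280.0
345 rim 260.7 collar bottom lift 0/6/9/12 [np.float64(269.3), np.float64(274.6), np.float64(277.3), np.float64(280.0)] top9 282.8
headtop lift0,9 [array([325.5, 311.2]), array([324.9, 320.9])] base [array([327.7, 276.7]), array([327.2, 284.7])]
249 [92, 93, 96, 99, 98]
250 [89, 97, 96, 99, 97]
251 [91, 94, 97, 99, 97]
252 [91, 92, 96, 95, 99]
253 [90, 94, 94, 99, 98]
254 [91, 94, 99, 98, 96]
255 [89, 96, 110, 98, 97]
256 [89, 106, 120, 98, 96]
257 [90, 119, 11
[... 1600 characters left out ...]
, 63, 65, 59, 154]
315 [71, 80, 69, 64, 154]
316 [89, 94, 81, 72, 153]
317 [53, 56, 53, 49, 70]
318 [52, 52, 54, 52, 51]
319 [60, 60, 59, 59, 58]
320 [68, 71, 69, 70, 66]
321 [72, 71, 72, 72, 72]
322 [67, 67, 68, 65, 66]
323 [66, 64, 65, 68, 65]
324 [80, 83, 81, 82, 81]
325 [77, 81, 80, 78, 81]
326 [73, 75, 73, 76, 75]
327 [75, 78, 80, 77, 75]
328 [80, 80, 81, 81, 80]
329 [83, 82, 84, 85, 81]
330 [83, 85, 86, 84, 85]
331 [89, 86, 90, 88, 86]
332 [92, 93, 92, 94, 92]
333 [90, 92, 94, 91, 91]
334 [91, 89, 90, 91, 94]
335 [95, 91, 95, 93, 92]
336 [93, 95, 92, 92, 95]
337 [95, 95, 97, 99, 94]
338 [98, 100, 98, 98, 96]
339 [100, 99, 97, 97, 99]
340 [100, 99, 100, 99, 98]
341 [98, 101, 99, 98, 98]
```

Collar-edge and head-base rows relative to the rim give a lift of about 8–10 mm, mean ≈9, which agrees with the wedge geometry (8.6–9.6 mm). I'll retreat, check that the bystanders haven't moved, then hand in.

>>> move_arm --pt "-1 0 1.5 0 0 0" --pt "-1 0 3 0 0 0" --pt "-1 0 3 0 0 0" --pt "-1 0 2 0 0 0" --pt "0 0 0 0 0 0" --pt "0 0 0 0 0 0"

```text
clock: 33.6
position: [0.4904, 0.0099, 0.2511]
ee_rot: [0.043, 2.645, -0.1]
force: [-0.5, 0.4, 0.2]
width: 0.998
```

```bash
python3 - <<'E'
from h import *
s=monitor.observe(); print(s['clock'],s['position'],s['force'])
for n in ('scene','top'):
    c,K,C=cam(n); a=cv2.imread('pics/'+n+'.png')[:,:,::-1]
    d=(cv2.GaussianBlur(cv2.absdiff(c,a),(3,3),0).max(2)>45).astype(np.uint8)
    k,l,st,ce=cv2.connectedComponentsWithStats(d)
    print(n,[(st[i].tolist()) for i in range(1,k) if st[i][4]>25])
E
```

```text
33.6 [0.49039562 0.00991622 0.25111259] [-0.52446805  0.41500772  0.17685415]
scene [[44, 0, 25, 19, 246], [104, 0, 12, 6, 46], [0, 37, 76, 150, 5846], [104, 41, 209, 174, 8923], [82, 45, 34, 16, 170], [87, 72, 44, 32, 443], [90, 103, 30, 24, 291], [0, 127, 8, 50, 242], [258, 168, 10, 8, 65], [68, 190, 9, 26, 141], [267, 218, 70, 22, 745], [80, 227, 20, 25, 250], [351, 228, 14, 18, 205], [66, 231, 13, 17, 114], [0, 252, 12, 20, 119], [103, 256, 16, 52, 231], [371, 256, 18, 9, 113], [70, 262, 10, 10, 72], [316, 264, 33, 21, 400], [334, 281, 7, 7, 26], [0, 285, 40, 53, 634], [201, 305, 65, 72, 2021], [330, 325, 26, 30, 481], [29, 348, 152, 104, 1883]]
top [[342, 197, 5, 15, 63], [262, 214, 16, 71, 477], [338, 236, 7, 32, 155], [294, 271, 106, 106, 6526], [425, 275, 15, 16, 132], [430, 280, 13, 16, 68], [0, 383, 106, 97, 4611], [50, 390, 14, 7, 56], [285, 390, 115, 90, 2791], [331, 462, 40, 18, 496]]
```

```bash
python3 -c "
from h import *
print(workorder.sign_off())"
```

```text
the job is handed in; nothing more can be done
None
```

I seated the arbor, let go of it, then drove the drift until the arbor came loose with its collar about 9 mm clear. I handed the job in at about 34 s with nothing touching the work.

- **First grasp:** the first lift slipped off the head and left the arbor in the stand, because I lifted before the grip force had built up. A second grasp with a longer wait held.
- **Seating:** I twisted it about ±0.36 rad under roughly 10–11.5 N. The push then held steady and rose at 4 N/mm, which is the barrel spring alone. The height matched fully home to about 0.1 mm.
- **Drift:** it went through the slot flat on the desk with up to about 25 N. The push then fell to about 5 N as the arbor broke loose. A top view partway through showed the nose where predicted, so it was not slipping in the grip.
- **Collar clearance:** the wedge geometry gives 8.6–9.6 mm. The close wrist view gives about 8–10 mm, depending on which edge is read.
- **Check that disagreed:** an overlay on the coarse scene camera (about 2.3 mm per pixel, visible offset) put the head up to about 4 mm lower. I judged it unreliable against the other two.
- **Bystanders:** a before/after comparison of the top view showed changes only at the arbor's stand, the drift and the arm. I compared the scene view too but did not sort its changes out from the arm's shadow.

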